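# Seat the mixing bowl on the kneading machine

## Robot

A 6-joint arm with a two-finger parallel gripper is mounted at the origin on a cart in front of the work surface, level with it; the furniture and walls round the work are solid. World frame = base frame: x ahead of the robot, y to its left, z up, the work surface at z = 0. Lengths are in m, angles in rad, forces in N, time in s.
With the tool pointing down it reaches from about 0.3 to 0.95 m from the base axis. Payload 3.1 kg.
Tool frame: the origin (TCP) lies midway between the tips of the shut fingers; the grasp point (between the pads) lies 19 mm behind it; z points along the fingers, y is the line along which they close (so a half turn about z gives the same grasp; the last joint's range is limited). The gripper opens to 85 mm and grips with 20 to 120 N. Pads are 22 mm wide; open, the fingers measure 114 mm over their backs; the gripper's body (76 mm by 85 mm) begins 54 mm behind the grasp point. The pads swing forward as they close: fully open they stand 13 mm farther back than shut.
Start: joints at [1.112, 0.308, 1.634, -0, 1.2, -0.07], TCP at [0.237, 0.578, 0.231] pointing down, gripper open.
Joint ranges: [-3.06, 3.06], [-0.79, 1.96], [0.05, 2.63], [-1.19, 4.34], [0.05, 2.64], [-2.94, 2.94]. Speed limits (rad/s): [2.79, 2.79, 3.14, 3.14, 3.14, 3.14].

## Interface

Orientations are given as a unit quaternion [w, x, y, z].
In Python, from cell import sense, get_image, camera_model, hand_in gives the robot as it stands.
- The arm moves only by the tool move_arm, never from a script. Its argument "moves" is a list of rows, each a list of 6 numbers: the shift along the world's x, y, z in mm, then the turn, a rotation vector about the world's x, y, z in rad. A call has 1 to 5 rows; each row shifts and turns the commanded pose from where the row before left it; what a row does not reach is not made up. A row lasts 1/12 s, in which the tool goes at most 41.7 mm and 7.16 degrees, less where a joint would pass 70% of its speed; a pose out of reach is approached as far as the arm can. A call with a gripper value outside its range is refused whole. "grip" is the closure in counts, from 0 (fully open) to 255 (shut), set as the call begins (left out, the last holds). The fingers move at their own pace and stop on an object; the grip force is fixed at half the most. Time passes only in rows, so rows that do not move let the fingers close. It gives the time, the measured TCP pose, the force, the opening and the grip force at its end, in the units of the state.
- sense(): the state, without advancing time (a new reading comes with each control period).
- get_image(name): name is "scene" or "side" or "wrist"; returns the picture (420x560x3 uint8, red, green, blue); there is no depth.
- camera_model(name): a dict with "vfov" (degrees; the focal length in pixels is half the picture's height over the tangent of half this angle, whatever the lens; pixels are square), "cx", "cy" (the principal point, pixels), "D" ([k1, k2, p1, p2, k3] as OpenCV has them; the pictures are not rectified), "view" (4x4, takes a point from world to camera coordinates). Camera axes: x right, y down, z forward; pixel columns grow to the right and rows downward; lengths in m; the calibration is good to about 2 mm. A picture is of the moment at which its call begins: read the wrist's pose just before it. camera_model takes no time and is no camera call; for the wrist camera it gives the pose at the moment of the call.
- hand_in(): hands the job in; it is judged then, once.
The state is a dict: "time_s": time; "joints": joint angles; "joint_vel": joint speeds; "joint_efforts": joint torques, N m; "position": TCP position; "orientation": TCP orientation; "wrist_force": force on the tool from outside, world axes, zero at the start; "wrist_torque": the same for the moment, N m; "finger_gap": finger opening in m; "finger_force": force on a finger pad.
Only numpy, scipy, OpenCV 4.12 (cv2) and the standard library are available. Lean on these libraries where they do the work, as an engineer would, in place of code of your own. Each camera call takes 0.05 s, during which the arm holds its last target. There are 200 camera calls.

## Task

Get the kneading machine ready: put the steel mixing bowl into the round well on its top, turn the bowl until you feel its foot drop down over the pegs of the drive plate, then turn it clockwise (seen from above) until it stops and the catch pin clicks up and locks it. Let go of the bowl and leave everything else where it stands.

Things in the scene. Friction and masses are not known exactly. Their poses are not given: they have to be found in the camera images.
- machine: White low kneading machine, 220 mm deep (x), 210 mm wide (y), 68 mm high, fixed on the worktop, a black knob on its front (-x). Origin on the worktop under the axis of the drive plate; z up. On top, round that axis, is the well into which the bowl's foot goes. Behind the well, 98 to 140 mm from the axis, stands a tower 149 mm high.
- collar (a point): Centre of the mouth of the well, 101 mm above the worktop, on the drive plate's axis; z up. The well is a round collar of 105 mm clear diameter, flared to 115 mm at the mouth: the bowl's foot enters with 2.5 mm of play all round, which centres it. The drive plate lies 25 mm below the mouth.
- well (a point): Centre of the top face of the steel drive plate, 76 mm above the worktop; z up, fixed to the housing. On the plate stand three hooked pegs 120 deg apart, 14.5 mm high, with 12 mm wide noses pointing outward. The plate has stopped at any angle, which is NOT reported, and turns with a stiff friction of 0.8 N m (a bowl pressed with much over 20 N may drag it along).
- catch (a joint): Sprung catch pin (8 mm) in the drive plate: 0 = up, 0.005 m = pressed flush (under 3 N). The foot presses it flush when it drops onto the plate. From there it turns only clockwise: after more than 20 deg of clockwise turn the pin springs up to 0 in a notch of the foot and locks the bowl; the stop follows at about 27 deg.
- bowl: Loose steel mixing bowl, 0.5 to 0.75 kg, 172 mm over the rim, rim 110 mm high. Origin at the centre of the foot's underside; z up. The foot is a ring, 100 mm in diameter, with six notches inside, 60 deg apart. At a wrong angle it stays on the pegs, 14.5 mm too high; within 4 deg of the right one (every 60 deg) it drops to the plate. If it catches half-way, ease it up and try a bit to either side.
- bowl_grip (a point): Where to grip the bowl: the round white plastic column in its middle, 40 mm in diameter, which rises to 152 mm above the foot's underside, 42 mm above the rim. This point is on its axis, 130 mm above the underside and 22 mm below its top; z up. The bowl is round and open about the column, with 60 mm free all round it.
- canister: Bystander: green sugar canister with a wooden lid, 102 mm in diameter, 140 mm high; origin at the centre of its underside.
- mug: Bystander: striped mug, 86 mm, 101 mm high; origin at the centre of its underside.
- tin: Bystander: small red tin, 57 mm in diameter, 72 mm high; origin at the centre of its underside.

How it is judged:
By the outcome, as a careful person would: the job done as asked, in the order asked, and still so for the second after the job is handed in, with the robot touching nothing.
It also fails if it takes over 58 s, if anything falls off the work surface, if the arm or the gripper's body presses on something with over 40 N, if the wrist force passes 120 N, or if a joint passes its speed limit or range.

## Working session

There is one attempt and no reset: what is moved stays moved. The work goes in short steps, Python scripts to look and compute and a tool call to move; the robot and the scene stay as the last step left them, time stands still between calls to the robot, and variables do not carry over. Pictures are saved under pics/ and viewed, at most 10 in all, crops included, and the job is handed in when it is done.

Besides the shell and the picture viewer there is one more tool, called after ">>>" as a command line: name --pt "numbers of a row" for each row, then --argument value for the rest. move_arm: Moves the arm, as the interface text tells. Its arguments: {"type":"object","properties":{"moves":{"type":"array","items":{"type":"array","items":{"type":"number"}}},"grip":{"type":"number"}},"required":["moves"]}

```bash
mkdir -p pics
cat > h.py <<'E'
import numpy as np, cv2
from cell import sense,get_image,camera_model
def K(m):
    f=210/np.tan(np.radians(m["vfov"])/2); return np.array([[f,0,m["cx"]],[0,f,m["cy"]],[0,0,1.]])
def ray(m,uv):
    p=cv2.undistortPoints(np.array([[uv]],float),K(m),np.array(m["D"],float))[0,0]
    V=np.array(m["view"]);R=V[:3,:3];t=V[:3,3]
    return -R.T@t, R.T@np.array([p[0],p[1],1.])
def onz(m,uv,z):
    c,d=ray(m,uv); return c+d*(z-c[2])/d[2]
def proj(m,P):
    V=np.array(m["view"]);r,_=cv2.Rodrigues(V[:3,:3])
    return cv2.projectPoints(np.array(P,float).reshape(-1,3),r,V[:3,3],K(m),np.array(m["D"],float))[0][:,0]
def snap(n,f):
    m=camera_model(n);im=get_image(n);cv2.imwrite(f"pics/{f}.png",im[:,:,::-1]);return m,im
E
python3 - <<'E'
from h import *
for n in("scene","side"): 
    m,_=snap(n,n+"0");print(n,ray(m,(280,210)))
print(sense())
E
```

```text
scene (array([0.19154386, 0.99634009, 0.81436579]), array([ 0.35625101, -0.67907142, -0.64191519]))
side (array([ 0.36576491, -0.99351583,  0.69468235]), array([ 0.17027787,  0.88161379, -0.44077796]))
{'time_s': 0.1, 'joints': array([ 1.11230952e+00,  3.08919739e-01,  1.63508409e+00, -3.02622194e-05,
        1.19969257e+00, -6.97344535e-02]), 'joint_vel': array([ 9.23757338e-05,  1.15522838e-03, -2.96728421e-03, -1.84297201e-03,
        3.15232701e-04, -4.46199444e-04]), 'joint_efforts': array([ 2.49288496e-04, -4.16409874e+01, -2.77645969e+01, -1.28939455e-04,
        4.02455029e-03, -2.50200748e-05]), 'position': array([0.2366142 , 0.57766222, 0.23014896]), 'orientation': array([-2.60985544e-04,  1.93148990e-01,  9.81168875e-01, -1.01907814e-03]), 'wrist_force': array([ 0.83146482,  0.86818669, -0.18283491]), 'wrist_torque': array([-0.02776177,  0.01466853, -0.03037848]), 'finger_force': 0.0, 'finger_gap': 0.08536730544027674}
```

View pics/scene0.png

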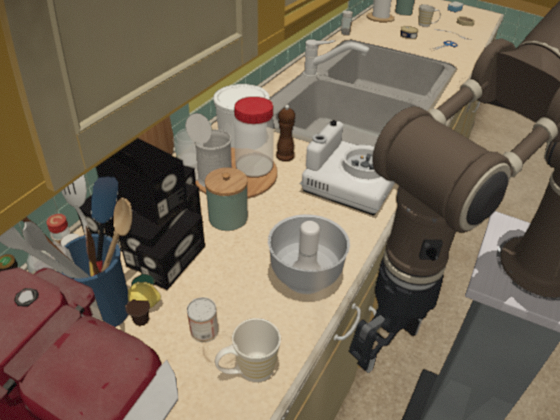

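View pics/side0.png

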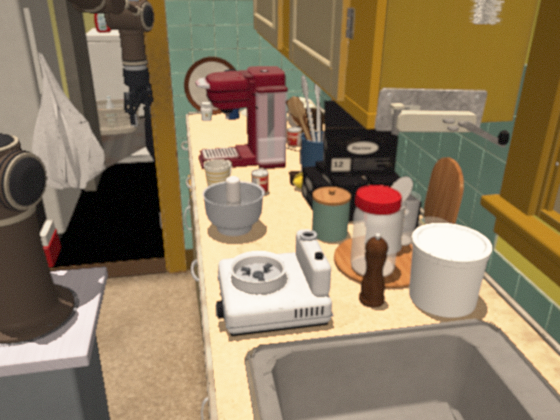

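The scene view shows the bowl's column top at about (311,225) with the rim around (309,245). The side view shows it at (233,180), and the machine's collar mouth at about (258,271).

Run:
```python
from h import *
ms=camera_model("scene");md=camera_model("side")
print("col",onz(ms,(311,226),.152),onz(md,(233,180),.152))
print("collar",onz(md,(258,271),.101),onz(ms,(367,161),.101))
a=cv2.imread("pics/scene0.png")[205:305,255:365];b=cv2.imread("pics/scene0.png")[110:210,300:400];c=cv2.imread("pics/side0.png")[230:330,210:330]
d=cv2.imread("pics/side0.png")[165:240,190:280]
W=lambda i:cv2.resize(i,(400,300),interpolation=cv2.INTER_CUBIC)
cv2.imwrite("pics/crop.png",np.vstack([np.hstack([W(a),W(b)]),np.hstack([W(d),W(c)])]))
```

```text
col [0.48123433 0.30781304 0.152     ] [0.48393529 0.29389873 0.152     ]
collar [ 0.49590374 -0.08382808  0.101     ] [ 0.4888079  -0.04524168  0.101     ]
```

View pics/crop.png

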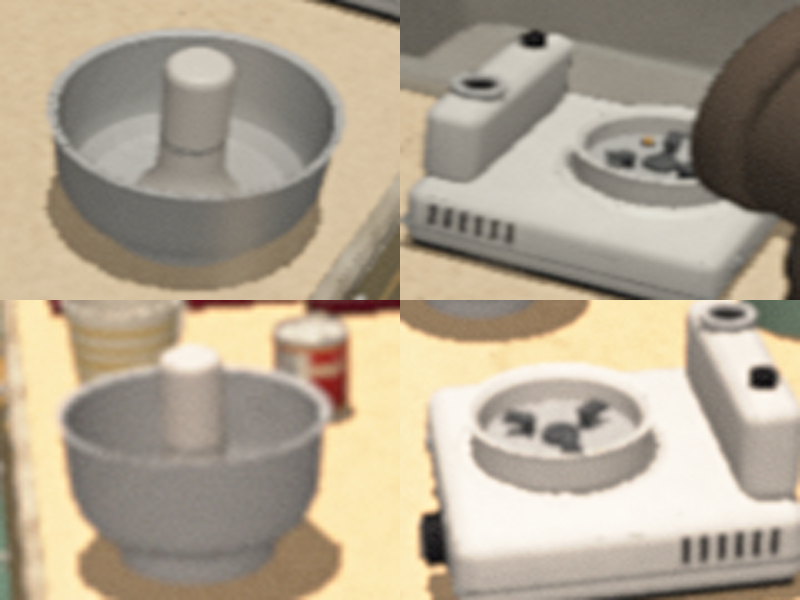

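>>> move_arm --pt "25 -28 10 0 0 0" --pt "25 -28 10 0 0 0" --pt "25 -28 10 0 0 0" --pt "25 -28 10 0 0 0" --pt "25 -28 10 0 0 0" --grip 0

```text
time_s: 0.52
position: [0.3624, 0.4367, 0.2811]
orientation: [-0.0, 0.193, 0.981, -0.0]
wrist_force: [-0.4, 0.6, 0.7]
finger_gap: 0.0852
finger_force: 0.0
```

>>> move_arm --pt "25 -28 0 0 0 0" --pt "25 -28 0 0 0 0" --pt "25 -28 0 0 0 0" --pt "25 -28 0 0 0 0" --pt "20 -24 0 0 0 0"

```text
time_s: 0.93
position: [0.4832, 0.3001, 0.2809]
orientation: [0.0, 0.194, 0.981, -0.0]
wrist_force: [-0.0, 0.1, 0.1]
finger_gap: 0.0856
finger_force: 0.0
```

Run:
```python
from h import *
m,_=snap("wrist","w1");s=sense();print(s["position"],s["orientation"],s["joints"]);print(ray(m,(280,210)))
for x in((.482,.302,.152),(.482,.302,.11)):print(proj(m,x))
md=camera_model("side");ms=camera_model("scene");print(onz(md,(258.3,266.7),.101),onz(md,(233.9,193),.11),onz(ms,(308.9,245),.11),onz(md,(232.8,179.3),.152),onz(ms,(310,225.7),.152))
```

```text
[0.48660754 0.29598319 0.28083328] [ 0.00213191  0.19506961  0.9807847  -0.00216097] [ 0.47339161  0.15894362  1.71498929 -0.00632485  1.26700556 -0.70285599]
(array([0.4121876 , 0.32989924, 0.42373814]), array([ 0.28723545, -0.11509374, -0.95095834]))
[[279.96278737 196.28349586]]
[[279.86598122 185.59472063]]
[ 0.49897611 -0.06743872  0.101     ] [0.48597893 0.30121638 0.11      ] [0.47752891 0.31887875 0.11      ] [0.48390703 0.29886522 0.152     ] [0.48337686 0.30801998 0.152     ]
```

View pics/w1.png

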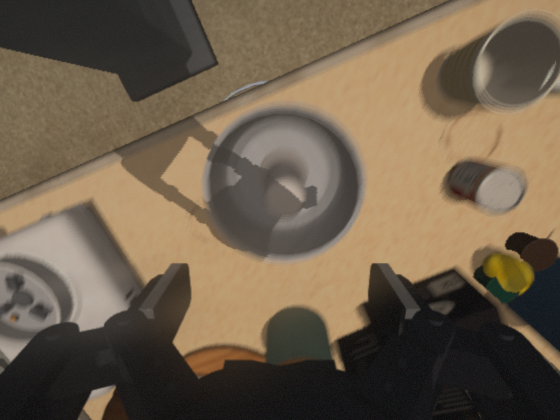

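The wrist view shows the bowl rim centred at about (283.5,182.5), the column top near (287,193), and the machine well at lower left around (25,300).

Run:
```python
from h import *
m=camera_model("wrist");s=sense();print(s["position"])
print(onz(m,(283.5,182.5),.11),onz(m,(287,193),.152))
print(np.linalg.norm(onz(m,(203,182),.11)-onz(m,(364,182),.11)))
```

```text
[0.48660754 0.29598319 0.28083328]
[0.48443052 0.30193678 0.11      ] [0.48547906 0.30448023 0.152     ]
0.16805814940590913
```

>>> move_arm --pt "0 0 0 0 0 0" --pt "2 1 -20 0 0 0" --pt "0 0 -30 0 0 0" --pt "0 0 -20 0 0 0" --pt "0 0 0 0 0 0"

```text
time_s: 1.4
position: [0.4794, 0.3023, 0.2056]
orientation: [-0.005, 0.193, 0.981, -0.003]
wrist_force: [-0.7, -0.0, -1.3]
finger_gap: 0.0854
finger_force: 0.0
```

>>> move_arm --pt "0 0 -20 0 0 0" --pt "0 0 -25 0 0 0" --pt "0 0 -25 0 0 0" --pt "0 0 -24 0 0 0" --pt "0 0 0 0 0 0"

```text
time_s: 1.82
position: [0.48, 0.3024, 0.1132]
orientation: [-0.004, 0.193, 0.981, -0.003]
wrist_force: [-1.1, -0.6, -0.6]
finger_gap: 0.0853
finger_force: 0.0
```

>>> move_arm --pt "0 0 0 0 0 0" --pt "0 0 0 0 0 0" --pt "0 0 0 0 0 0" --pt "0 0 0 0 0 0"

```text
time_s: 2.15
position: [0.4854, 0.3043, 0.1196]
orientation: [0.002, 0.193, 0.981, 0.001]
wrist_force: [-0.4, -0.3, -0.7]
finger_gap: 0.0853
finger_force: 0.0
```

>>> move_arm --pt "0 0 -7 0 0 0" --pt "0 0 0 0 0 0" --pt "0 0 0 0 0 0" --pt "0 0 0 0 0 0"

```text
time_s: 2.48
position: [0.4838, 0.3032, 0.1102]
orientation: [-0.0, 0.193, 0.981, -0.0]
wrist_force: [0.7, -0.1, -0.7]
finger_gap: 0.0854
finger_force: 0.0
```

>>> move_arm --pt "0 0 0 0 0 0" --pt "0 0 0 0 0 0" --pt "0 0 0 0 0 0" --pt "0 0 0 0 0 0" --pt "0 0 0 0 0 0" --grip 255

```text
time_s: 2.9
position: [0.4848, 0.3043, 0.1108]
orientation: [0.001, 0.193, 0.981, 0.001]
wrist_force: [0.8, 2.2, 0.1]
finger_gap: 0.0391
finger_force: 60.6
```

>>> move_arm --pt "0 0 0 0 0 0" --pt "0 0 0 0 0 0" --pt "0 0 0 0 0 0" --pt "0 0 0 0 0 0" --pt "0 0 0 0 0 0"

```text
time_s: 3.32
position: [0.4846, 0.3041, 0.1108]
orientation: [0.001, 0.193, 0.981, 0.001]
wrist_force: [1.9, 4.4, 1.1]
finger_gap: 0.0386
finger_force: 60.8
```

>>> move_arm --pt "0 0 8 0 0 0" --pt "0 0 16 0 0 0" --pt "0 0 25 0 0 0" --pt "0 0 30 0 0 0" --pt "0 0 30 0 0 0"

```text
time_s: 3.73
position: [0.4801, 0.3002, 0.2162]
orientation: [-0.004, 0.193, 0.981, -0.005]
wrist_force: [1.0, 0.6, -6.6]
finger_gap: 0.0387
finger_force: 61.6
```

>>> move_arm --pt "0 -10 25 0 0 0" --pt "0 -20 16 0 0 0" --pt "0 -20 0 0 0 0" --pt "0 -20 0 0 0 0" --pt "0 -20 0 0 0 0"

```text
time_s: 4.15
position: [0.4806, 0.2104, 0.2577]
orientation: [-0.003, 0.193, 0.981, -0.003]
wrist_force: [-0.3, -0.1, -7.1]
finger_gap: 0.0391
finger_force: 61.8
```

>>> move_arm --pt "0 -20 0 0 0 0" --pt "0 -15 0 0 0 0" --pt "0 -5 0 0 0 0" --pt "0 0 0 0 0 0" --pt "0 0 0 0 0 0"

```text
time_s: 4.57
position: [0.4824, 0.1729, 0.2587]
orientation: [-0.002, 0.194, 0.981, -0.001]
wrist_force: [-0.2, 0.3, -6.7]
finger_gap: 0.0388
finger_force: 61.8
```

Run:
```python
from h import *
_,a=snap("scene","s2");_,w=snap("wrist","w2");_,b=snap("side","d2");s=sense();print(s["position"],s["orientation"],s["joints"])
W=lambda i:cv2.resize(i,(400,300),interpolation=cv2.INTER_CUBIC)[:,:,::-1]
cv2.imwrite("pics/c2.png",np.vstack([np.hstack([W(a[110:215,280:420]),W(w)]),np.hstack([W(b[120:330,190:470]),W(b[240:300,220:300])])]))
```

```text
[0.48348232 0.17400291 0.25979915] [-6.28249793e-04  1.92720935e-01  9.81253394e-01 -1.51406555e-04] [ 2.60531428e-01  6.60788727e-02  1.86143439e+00  2.98142262e-04
  1.21534129e+00 -9.22500127e-01]
```

View pics/c2.png

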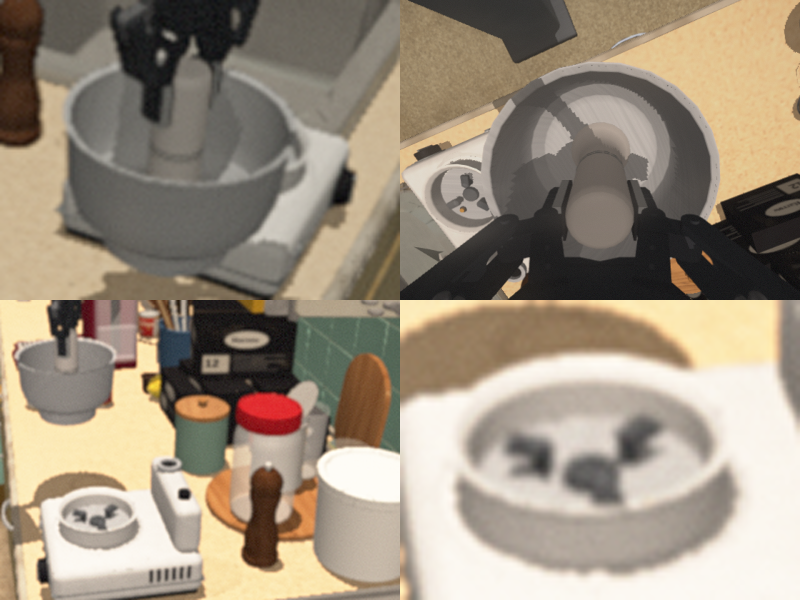

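Run:
```python
from h import *
w=cv2.imread("pics/w2.png")
cv2.imwrite("pics/c3.png",cv2.resize(w[180:340,0:160],(600,600),interpolation=cv2.INTER_CUBIC))
md=camera_model("side")
print([onz(md,p,.101) for p in((259.3,266.5),(258.8,267.2))])
print(onz(md,(231,266.5),.101)-onz(md,(287.6,266.5),.101))
```

```text
[array([ 0.50119   , -0.06701737,  0.101     ]), array([ 0.4997341 , -0.06955879,  0.101     ])]
[-0.1187499   0.02021306  0.        ]
```

View pics/c3.png

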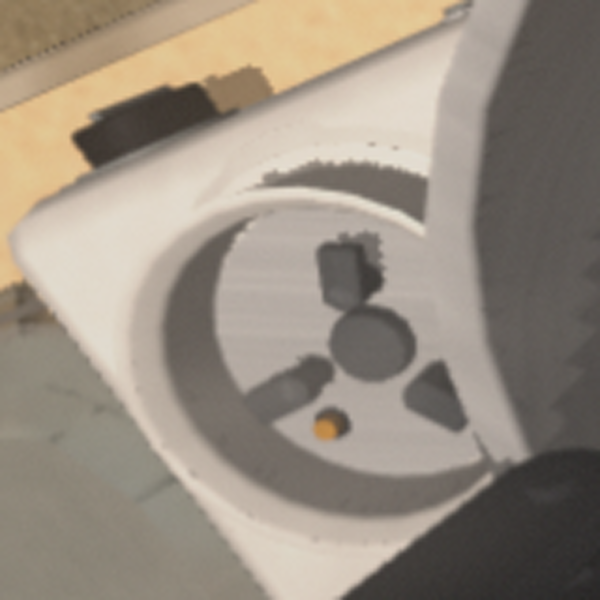

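The crop shows the plate's hub at about (99,271) in the wrist picture, with three pegs round it and the collar's inner edge mostly visible.

Run:
```python
from h import *
from scipy.optimize import least_squares as ls
m=camera_model("wrist")
pts=[(165,330),(180,275),(250,212),(300,203),(380,222),(220,455),(300,505),(370,518),(440,505),(490,475)]
out=[(130,340),(150,270),(200,215),(270,188),(190,470),(250,520),(310,545),(390,548)]
px=lambda p:(p[0]/3.75,180+p[1]/3.75)
for P in(pts,out):
  for z in(.101,.097):
    q=np.array([onz(m,px(p),z)[:2] for p in P])
    r=ls(lambda v:np.hypot(*(q-v[:2]).T)-v[2],[.5,-.07,.055]);print(z,r.x,np.abs(r.fun).max())
for z in(.076,.08,.085):print(onz(m,px((372,343)),z))
```

```text
0.101 [ 0.49834963 -0.05537578  0.0519392 ] 0.0014925862206241966
0.097 [ 0.49948577 -0.05880771  0.05262762] 0.0015123695644092688
0.101 [ 0.50112599 -0.05773282  0.06091507] 0.0012197935911821278
0.097 [ 0.50229894 -0.06119599  0.06172246] 0.001235961271116054
[ 0.50073615 -0.06387303  0.076     ]
[ 0.49965771 -0.06059964  0.08      ]
[ 0.49830967 -0.0565079   0.085     ]
```

>>> move_arm --pt "1 -10 0 0 0 0" --pt "1 -20 0 0 0 0" --pt "2 -25 0 0 0 0" --pt "2 -25 0 0 0 0" --pt "2 -30 0 0 0 0"

```text
time_s: 5.13
position: [0.4919, 0.0631, 0.2604]
orientation: [0.0, 0.192, 0.981, 0.0]
wrist_force: [1.0, -0.8, -7.2]
finger_gap: 0.039
finger_force: 62.1
```

>>> move_arm --pt "2 -30 0 0 0 0" --pt "2 -30 0 0 0 0" --pt "2 -25 0 0 0 0" --pt "1 -20 0 0 0 0" --pt "1 -12 0 0 0 0"

```text
time_s: 5.55
position: [0.5, -0.0562, 0.2605]
orientation: [0.0, 0.194, 0.981, -0.001]
wrist_force: [0.7, 0.3, -7.3]
finger_gap: 0.0391
finger_force: 62.2
```

>>> move_arm --pt "0 -8 0 0 0 0" --pt "0 0 -10 0 0 0" --pt "0 0 -10 0 0 0" --pt "0 0 0 0 0 0" --pt "0 0 0 0 0 0"

```text
time_s: 5.97
position: [0.4983, -0.0601, 0.2382]
orientation: [-0.002, 0.192, 0.981, 0.0]
wrist_force: [-0.3, 0.9, -7.0]
finger_gap: 0.0387
finger_force: 62.0
```

Run:
```python
from h import *
_,a=snap("scene","s3");_,b=snap("side","d3");_,w=snap("wrist","w3");s=sense();print(s["position"],s["joints"],s["wrist_force"])
W=lambda i:cv2.resize(i,(400,300),interpolation=cv2.INTER_CUBIC)[:,:,::-1]
cv2.imwrite("pics/c4.png",np.vstack([np.hstack([W(a[90:225,260:440]),W(w)]),np.hstack([W(b[150:330,180:420]),W(b[210:300,210:330])])]))
```

```text
[ 0.50016114 -0.06085998  0.24031606] [-2.07666951e-01  6.37172591e-02  1.90488492e+00  2.38011992e-04
  1.17275053e+00 -1.39106816e+00] [ 0.38202625  0.27447235 -7.37442753]
```

View pics/c4.png

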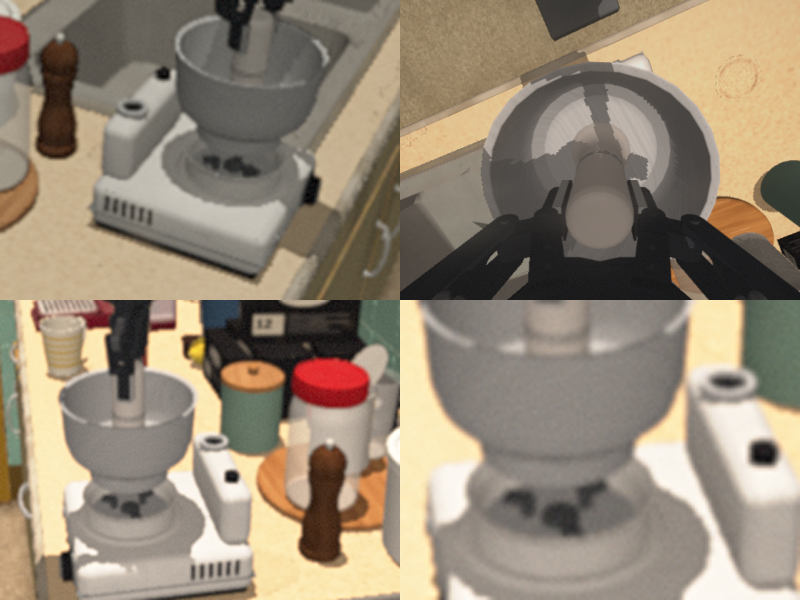

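The foot is over the collar and about 2–3 mm too far in +x in the side zoom (foot centre 563 against collar 558), so I'll lower it gently.

>>> move_arm --pt "-2 0 -8 0 0 0" --pt "0 0 -8 0 0 0" --pt "0 0 -6 0 0 0" --pt "0 0 -4 0 0 0" --pt "0 0 0 0 0 0"

```text
time_s: 6.53
position: [0.4967, -0.0614, 0.2125]
orientation: [-0.002, 0.193, 0.981, 0.0]
wrist_force: [-0.6, 0.6, -7.5]
finger_gap: 0.0392
finger_force: 62.3
```

>>> move_arm --pt "0 0 -4 0 0 0" --pt "0 0 -3 0 0 0" --pt "0 0 -3 0 0 0" --pt "0 0 0 0 0 0" --pt "0 0 0 0 0 0"

```text
time_s: 6.95
position: [0.4979, -0.0617, 0.2042]
orientation: [-0.0, 0.193, 0.981, -0.0]
wrist_force: [0.5, 0.1, -7.1]
finger_gap: 0.0387
finger_force: 62.3
```

>>> move_arm --pt "0 0 -2 0 0 0" --pt "0 0 -1 0 0 0" --pt "0 0 0 0 0 0" --pt "0 0 0 0 0 0" --pt "0 0 0 0 0 0"

```text
time_s: 7.37
position: [0.498, -0.0618, 0.2013]
orientation: [0.0, 0.193, 0.981, -0.0]
wrist_force: [0.6, -0.6, -8.4]
finger_gap: 0.0388
finger_force: 62.3
```

>>> move_arm --pt "0 0 -1 0 0 0" --pt "0 0 -1 0 0 0" --pt "0 0 0 0 0 0" --pt "0 0 0 0 0 0"

```text
time_s: 7.7
position: [0.4983, -0.0619, 0.2]
orientation: [0.0, 0.193, 0.981, -0.0]
wrist_force: [-1.6, -0.3, -1.8]
finger_gap: 0.0389
finger_force: 62.5
```

>>> move_arm --pt "0 0 -1 0 0 0" --pt "0 0 -1 0 0 -0.03" --pt "0 0 0 0 0 -0.03" --pt "0 0 0 0 0 -0.03" --pt "0 0 0 0 0 -0.03"

```text
time_s: 8.12
position: [0.4978, -0.0625, 0.1969]
orientation: [0.0, 0.252, 0.968, -0.001]
wrist_force: [-0.4, -3.1, -5.7]
finger_gap: 0.0386
finger_force: 62.2
```

>>> move_arm --pt "0 0 0 0 0 -0.04" --pt "0 0 0 0 0 -0.04" --pt "0 0 0 0 0 -0.04" --pt "0 0 0 0 0 -0.04" --pt "0 0 0 0 0 0"

```text
time_s: 8.53
position: [0.4978, -0.0627, 0.1969]
orientation: [0.0, 0.327, 0.945, -0.001]
wrist_force: [0.0, -3.7, -5.6]
finger_gap: 0.039
finger_force: 62.1
```

```bash
python3 -c "
from h import *
s=sense();print(s['wrist_torque'],s['wrist_force'],s['position'],s['joints'][5])"
```

```text
[-1.00801838  0.25656148  0.66846824] [ 0.01144116 -3.66324018 -5.60576289] [ 0.49777972 -0.06268187  0.19688802] -1.1130776735637016
```

>>> move_arm --pt "0 0 -1 0 0 0" --pt "0 0 -1 0 0 0" --pt "0 0 0 0 0 0" --pt "0 0 0 0 0 0"

```text
time_s: 8.87
position: [0.498, -0.063, 0.1955]
orientation: [0.001, 0.327, 0.945, -0.001]
wrist_force: [-0.6, -4.9, -3.7]
finger_gap: 0.0389
finger_force: 62.4
```

>>> move_arm --pt "0 -1 2 0 0 0" --pt "0 -1 2 0 0 0" --pt "0 -1 2 0 0 0" --pt "0 0 2 0 0 0" --pt "0 0 0 0 0 0"

```text
time_s: 9.28
position: [0.498, -0.0636, 0.2037]
orientation: [-0.0, 0.329, 0.944, 0.001]
wrist_force: [-0.8, 0.1, -7.5]
finger_gap: 0.0383
finger_force: 62.4
```

```bash
python3 -c "
from h import *
s=sense();print(s['wrist_torque'],s['wrist_force'],s['position'],s['joints'][5])"
```

```text
[-0.00686517  0.02028291 -0.06096994] [-0.78284822  0.06532839 -7.51729998] [ 0.49804732 -0.06357329  0.20374369] -1.117265232718771
```

>>> move_arm --pt "0 0 -2 0 0 0" --pt "0 0 -2 0 0 0" --pt "0 0 -1 0 0 0" --pt "0 0 0 0 0 0" --pt "0 0 0 0 0 0"

```text
time_s: 9.7
position: [0.4989, -0.0644, 0.1992]
orientation: [0.001, 0.328, 0.945, 0.001]
wrist_force: [0.6, 1.0, -1.4]
finger_gap: 0.0388
finger_force: 63.0
```

```bash
cat > q.py <<'E'
from h import *
s=sense();print(s['wrist_torque'].round(2),s['wrist_force'].round(1),s['position'].round(4),s['joints'][5].round(3))
E
python3 q.py
```

```text
[ 0.31 -0.02  0.06] [ 0.6  1.  -1.4] [ 0.4989 -0.0644  0.1992] -1.118
```

>>> move_arm --pt "0 0 -1 0 0 0" --pt "0 0 -1 0 0 0" --pt "0 0 0 0 0 0" --pt "0 0 0 0 0 0"

```text
time_s: 10.03
position: [0.4981, -0.0647, 0.1958]
orientation: [0.0, 0.328, 0.945, -0.0]
wrist_force: [1.0, -0.5, -5.6]
finger_gap: 0.0387
finger_force: 62.8
```

```bash
python3 q.py
```

```text
[ 0.06 -0.46  0.28] [ 1.  -0.5 -5.6] [ 0.4981 -0.0647  0.1958] -1.118
```

>>> move_arm --pt "0 0 0 0 0 -0.03" --pt "0 0 0 0 0 -0.03" --pt "0 0 0 0 0 0"

```text
time_s: 10.28
position: [0.4979, -0.0647, 0.1959]
orientation: [0.0, 0.356, 0.935, -0.0]
wrist_force: [1.8, -0.2, -5.4]
finger_gap: 0.0387
finger_force: 62.8
```

```bash
python3 q.py
```

```text
[ 0.05 -0.42  0.62] [ 1.8 -0.2 -5.4] [ 0.4979 -0.0647  0.1959] -1.059
```

>>> move_arm --pt "0 0 0 0 0 0.04" --pt "0 0 0 0 0 0.04" --pt "0 0 -2 0 0 0" --pt "0 0 -1 0 0 0" --pt "0 0 0 0 0 0"

```text
time_s: 10.7
position: [0.497, -0.0645, 0.1922]
orientation: [-0.001, 0.319, 0.948, -0.0]
wrist_force: [0.3, -0.1, -7.0]
finger_gap: 0.0385
finger_force: 62.5
```

```bash
python3 q.py
```

```text
[-0.1  -0.16 -0.  ] [ 0.3 -0.1 -7. ] [ 0.497  -0.0645  0.1922] -1.137
```

Now free of torque and sinking; continue down (the plate should be met near 0.187).

>>> move_arm --pt "0 0 -2 0 0 0" --pt "0 0 -2 0 0 0" --pt "0 0 -1 0 0 0" --pt "0 0 0 0 0 0" --pt "0 0 0 0 0 0"

```text
time_s: 11.12
position: [0.4976, -0.0646, 0.1882]
orientation: [-0.0, 0.319, 0.948, -0.0]
wrist_force: [-1.6, 0.1, -5.5]
finger_gap: 0.0388
finger_force: 62.6
```

```bash
python3 q.py
```

```text
[-0.07  0.27 -0.04] [-1.6  0.1 -5.5] [ 0.4976 -0.0646  0.1882] -1.138
```

>>> move_arm --pt "-1 0 -1 0 0 0" --pt "0 0 -1 0 0 0" --pt "0 0 -1 0 0 0" --pt "0 0 0 0 0 0" --pt "0 0 0 0 0 0"

```text
time_s: 11.53
position: [0.4977, -0.0646, 0.1866]
orientation: [0.001, 0.319, 0.948, 0.0]
wrist_force: [-2.0, 2.4, 4.1]
finger_gap: 0.0389
finger_force: 63.3
```

```bash
python3 q.py
```

```text
[ 0.1   0.59 -0.03] [-2.   2.4  4.1] [ 0.4977 -0.0646  0.1866] -1.138
```

>>> move_arm --pt "0 0 0 0 0 -0.04" --pt "0 0 0 0 0 -0.04" --pt "0 0 0 0 0 -0.04" --pt "0 0 0 0 0 0"

```text
time_s: 11.87
position: [0.4988, -0.0661, 0.1867]
orientation: [0.003, 0.375, 0.927, -0.001]
wrist_force: [0.0, -2.6, 3.0]
finger_gap: 0.0389
finger_force: 63.0
```

```bash
python3 q.py
```

```text
[-0.81  0.11 -0.03] [ 0.  -2.6  3. ] [ 0.4988 -0.0661  0.1867] -1.018
```

>>> move_arm --pt "0 0 0 0 0 -0.05" --pt "0 0 0 0 0 -0.05" --pt "0 0 0 0 0 -0.05" --pt "0 0 0 0 0 -0.05" --pt "0 0 0 0 0 0"

```text
time_s: 12.28
position: [0.4986, -0.0663, 0.1867]
orientation: [0.002, 0.465, 0.885, -0.001]
wrist_force: [0.1, -4.6, 4.5]
finger_gap: 0.0388
finger_force: 63.1
```

```bash
python3 q.py
```

```text
[-1.01  0.25  0.08] [ 0.1 -4.6  4.5] [ 0.4986 -0.0663  0.1867] -0.819
```

>>> move_arm --pt "0 -1 0 0 0 -0.04" --pt "0 -1 0 0 0 -0.04" --pt "0 0 0 0 0 -0.03" --pt "0 0 0 0 0 0"

```text
time_s: 12.62
position: [0.4977, -0.0663, 0.1865]
orientation: [0.0, 0.513, 0.859, 0.001]
wrist_force: [-0.9, 0.7, 7.2]
finger_gap: 0.0385
finger_force: 63.3
```

```bash
python3 q.py
```

```text
[-0.08  0.55  0.33] [-0.9  0.7  7.2] [ 0.4977 -0.0663  0.1865] -0.714
```

>>> move_arm --pt "0 0 0 0 0 -0.03" --pt "0 0 0 0 0 -0.03" --pt "0 0 0 0 0 0"

```text
time_s: 12.87
position: [0.4973, -0.0659, 0.1866]
orientation: [-0.0, 0.538, 0.843, 0.001]
wrist_force: [-0.7, 1.0, 6.6]
finger_gap: 0.0389
finger_force: 63.4
```

```bash
python3 q.py
```

```text
[0.07 0.71 0.56] [-0.7  1.   6.6] [ 0.4973 -0.0659  0.1866] -0.655
```

>>> move_arm --pt "0 0 0 0 0 -0.03" --pt "0 0 0 0 0 -0.03" --pt "0 0 0 0 0 -0.03" --pt "0 0 0 0 0 0"

```text
time_s: 13.2
position: [0.4971, -0.0658, 0.1865]
orientation: [-0.0, 0.575, 0.818, 0.0]
wrist_force: [-0.9, 1.8, 7.9]
finger_gap: 0.0388
finger_force: 63.4
```

```bash
python3 q.py
```

```text
[0.13 0.76 0.53] [-0.9  1.8  7.9] [ 0.4971 -0.0658  0.1865] -0.565
```

>>> move_arm --pt "0 0 0 0 0 0.04" --pt "0 0 0 0 0 0.04" --pt "0 0 0 0 0 0.04" --pt "0 0 0 0 0 0"

```text
time_s: 13.53
position: [0.4957, -0.0655, 0.1864]
orientation: [-0.002, 0.525, 0.851, 0.0]
wrist_force: [-4.9, 2.5, 8.9]
finger_gap: 0.0388
finger_force: 63.5
```

```bash
python3 q.py
```

```text
[ 0.06  1.34 -0.09] [-4.9  2.5  8.9] [ 0.4957 -0.0655  0.1864] -0.685
```

>>> move_arm --pt "-1 0 0 0 0 0.03" --pt "-1 0 1 0 0 0.03" --pt "0 0 1 0 0 0.03" --pt "0 0 0 0 0 0"

```text
time_s: 13.87
position: [0.4949, -0.0656, 0.1868]
orientation: [-0.0, 0.487, 0.873, 0.001]
wrist_force: [1.4, 1.8, -0.8]
finger_gap: 0.039
finger_force: 62.9
```

```bash
python3 q.py
```

```text
[ 0.27 -0.09 -0.07] [ 1.4  1.8 -0.8] [ 0.4949 -0.0656  0.1868] -0.775
```

>>> move_arm --pt "0 0 0 0 0 0.04" --pt "0 0 0 0 0 0.04" --pt "0 0 0 0 0 0"

```text
time_s: 14.12
position: [0.4951, -0.0657, 0.1868]
orientation: [-0.0, 0.454, 0.891, 0.002]
wrist_force: [1.9, 2.2, -2.8]
finger_gap: 0.0389
finger_force: 62.8
```

```bash
python3 q.py
```

```text
[ 0.38 -0.19 -0.96] [ 1.9  2.2 -2.8] [ 0.4951 -0.0657  0.1868] -0.851
```

>>> move_arm --pt "0 0 0 0 0 0.04" --pt "0 0 0 0 0 0.04" --pt "0 0 0 0 0 0"

```text
time_s: 14.37
position: [0.4957, -0.066, 0.1868]
orientation: [0.0, 0.418, 0.909, 0.001]
wrist_force: [2.9, 1.7, -4.3]
finger_gap: 0.0387
finger_force: 62.6
```

```bash
python3 q.py
```

```text
[ 0.44 -0.72 -0.99] [ 2.9  1.7 -4.3] [ 0.4957 -0.066   0.1868] -0.931
```

>>> move_arm --pt "0 0 0 0 0 -0.04" --pt "0 0 0 0 0 -0.04" --pt "0 0 0 0 0 -0.04" --pt "0 0 0 0 0 0"

```text
time_s: 14.7
position: [0.4958, -0.0668, 0.1867]
orientation: [0.001, 0.47, 0.883, 0.0]
wrist_force: [4.6, 0.1, -6.7]
finger_gap: 0.0385
finger_force: 62.5
```

```bash
python3 q.py
```

```text
[ 0.03 -1.01  0.07] [ 4.6  0.1 -6.7] [ 0.4958 -0.0668  0.1867] -0.813
```

>>> move_arm --pt "0 0 0 0 0 -0.04" --pt "0 0 0 0 0 -0.04" --pt "0 0 0 0 0 0"

```text
time_s: 14.95
position: [0.4957, -0.0666, 0.1868]
orientation: [0.001, 0.504, 0.863, 0.0]
wrist_force: [4.5, 0.0, -8.4]
finger_gap: 0.0389
finger_force: 62.6
```

```bash
python3 q.py
```

```text
[ 0.11 -1.2   0.17] [ 4.5  0.  -8.4] [ 0.4957 -0.0666  0.1868] -0.734
```

>>> move_arm --pt "0 0 0 0 0 -0.04" --pt "0 0 0 0 0 -0.04" --pt "0 0 0 0 0 0"

```text
time_s: 15.2
position: [0.4959, -0.0665, 0.1869]
orientation: [0.001, 0.538, 0.843, 0.001]
wrist_force: [5.0, 0.3, -9.4]
finger_gap: 0.039
finger_force: 62.8
```

```bash
python3 q.py
```

```text
[ 0.26 -1.36  0.5 ] [ 5.   0.3 -9.4] [ 0.4959 -0.0665  0.1869] -0.656
```

>>> move_arm --pt "1 0 -1 0 0 -0.04" --pt "1 0 0 0 0 -0.04" --pt "0 0 0 0 0 -0.04" --pt "0 0 0 0 0 0"

```text
time_s: 15.53
position: [0.4968, -0.0663, 0.1866]
orientation: [-0.0, 0.587, 0.809, -0.0]
wrist_force: [1.5, 1.0, -1.4]
finger_gap: 0.0388
finger_force: 63.1
```

```bash
python3 q.py
```

```text
[ 0.31 -0.36  0.53] [ 1.5  1.  -1.4] [ 0.4968 -0.0663  0.1866] -0.535
```

>>> move_arm --pt "0 0 0 0 0 -0.04" --pt "0 0 0 0 0 -0.04" --pt "0 0 0 0 0 -0.04" --pt "0 0 0 0 0 -0.04" --pt "0 0 0 0 0 0"

```text
time_s: 15.95
position: [0.4965, -0.0663, 0.1866]
orientation: [-0.001, 0.65, 0.76, -0.0]
wrist_force: [0.6, 2.9, -0.3]
finger_gap: 0.0387
finger_force: 63.1
```

```bash
python3 q.py
```

```text
[ 0.37 -0.07  0.45] [ 0.6  2.9 -0.3] [ 0.4965 -0.0663  0.1866] -0.375
```

>>> move_arm --pt "0 0 0 0 0 0.03" --pt "0 0 0 0 0 0.03" --pt "0 0 0 0 0 0"

```text
time_s: 16.2
position: [0.4957, -0.0662, 0.1864]
orientation: [-0.002, 0.628, 0.778, -0.001]
wrist_force: [-1.5, 2.3, 1.9]
finger_gap: 0.0388
finger_force: 63.1
```

>>> move_arm --pt "0 0 0 0 0 0" --pt "0 0 0 0 0 0" --pt "0 0 0 0 0 0" --pt "0 0 0 0 0 0" --pt "0 0 0 0 0 0" --grip 0

```text
time_s: 16.62
position: [0.4971, -0.0669, 0.1864]
orientation: [0.0, 0.628, 0.778, -0.0]
wrist_force: [-0.1, -0.0, 0.1]
finger_gap: 0.0856
finger_force: 0.0
```

>>> move_arm --pt "0 0 0 0 0 0" --pt "0 0 8 0 0 0" --pt "0 0 15 0 0 0" --pt "0 0 25 0 0 0" --pt "0 0 30 0 0 0"

```text
time_s: 17.03
position: [0.4955, -0.0664, 0.2638]
orientation: [-0.002, 0.628, 0.778, -0.001]
wrist_force: [-0.2, -0.3, 0.2]
finger_gap: 0.0854
finger_force: 0.0
```

>>> move_arm --pt "0 0 30 0 0 0" --pt "0 0 25 0 0 0" --pt "0 0 10 0 0 0" --pt "0 0 0 0 0 0" --pt "0 0 0 0 0 0"

```text
time_s: 17.45
position: [0.4968, -0.0666, 0.3291]
orientation: [0.0, 0.628, 0.778, 0.0]
wrist_force: [0.2, -0.2, -0.5]
finger_gap: 0.0853
finger_force: 0.0
```

Run:
```python
from h import *
_,a=snap("scene","s5");_,b=snap("side","d5");_,w=snap("wrist","w5");s=sense();print(s["position"],s["wrist_force"],s["finger_gap"])
W=lambda i:cv2.resize(i,(400,300),interpolation=cv2.INTER_CUBIC)[:,:,::-1]
cv2.imwrite("pics/c5.png",np.vstack([np.hstack([W(a),W(w)]),np.hstack([W(b),W(b[180:315,190:370])])]))
```

```text
[ 0.49562767 -0.06635188  0.3268285 ] [ 0.2133678  -0.45212594 -0.80073759] 0.0853425736886341
```

View pics/c5.png

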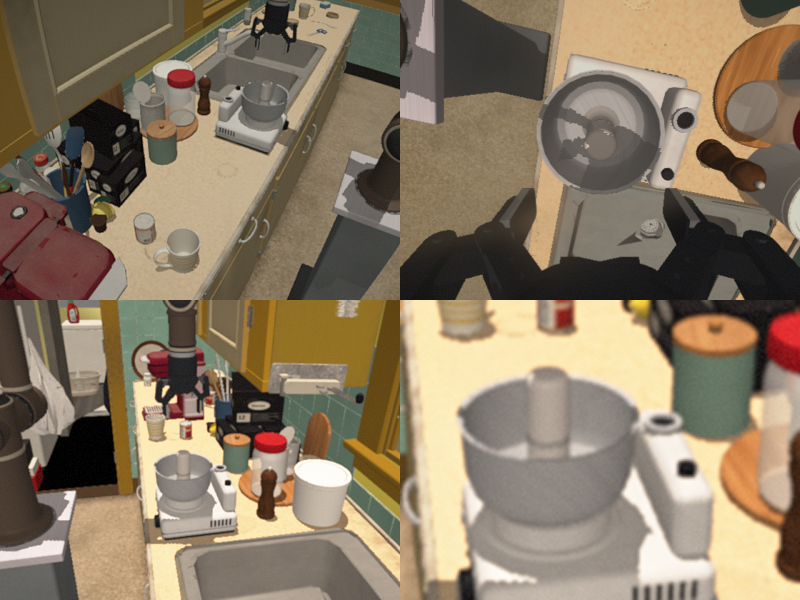

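The bowl sits level in the well, at about (258,265) in the side view. The gripper is open and well clear, and the canister, mug and tin stand where they did.

```bash
python3 -c "
from cell import hand_in
print(hand_in())"
```

```text
the job is handed in; nothing more can be done
None
```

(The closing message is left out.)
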